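# Start the chip extractor and hold its nozzle out at the drilling jig

### The job

I am about to drill the blank in the jig. Get the extractor going at its starter box - press the small round reset key fully in and let it up, then the square start key in the same way, and do not press the tall mushroom stop key - then squeeze the release key in the nozzle's hand grip and draw the nozzle straight out, past its first stop, to its second and last stop. Finish while still gripping the nozzle there, because it springs back when let go, and leave the other things on the bench as they lie.

Things in the scene. Friction and masses are not known exactly. Their poses are not given: they have to be found in the camera images.
- outlet: fixed suction outlet: dark flange plate 110 x 100 x 8 mm, riser pipe, level grey sleeve 46 mm thick. Origin: centre of the flange's underside, on the bench; z up; +x along the sleeve, the way the nozzle pulls out, towards the jig. Tube axis at y = 0, z = 95 mm; sleeve ends at x = 152 mm in a 53 mm collar. It sits in rubber: the grip gives 0.5 to 1.2 mm per N sideways, half that up or down
- extension (a joint): how far the nozzle (steel inner tube, hand grip and flared black mouth, 62 mm wide) is drawn out of the sleeve along the outlet's +x, in m: 0 home, 0.060 first stop, 0.120 second and last stop (a hard end stop). A return spring draws it back with 3.5 to 4.5 N all the way, and it slides with a drag of about 15 N per m/s. A pin through the sleeve wall locks it at home and at the first stop unless the release key is squeezed in; there is no lock at the second stop
- nozzle: the sliding nozzle. Origin: on the tube axis, at the outlet's x = 0 when home (and at the joint's value when drawn out); axes parallel to the outlet's, x the way it pulls out. Its hand grip is a rounded black block 56 mm long (x), 36 mm across (y) and 42 mm high (z), centred on the tube axis at x = 185 mm; the grip's +y cheek carries the release key, its -y cheek (at y = -18 mm) is a ribbed rubber pad. Free air above, below and at both sides of the grip
- release_travel (a joint): release key in the grip: a steel push plate 32 mm long (x) by 26 mm high (z) on the +y cheek, its face at y = +24.5 mm when out, +18.5 mm when fully in. Value in m: 0 out, 0.006 fully in; spring, 1.2 N to start and 4 N fully in. The nozzle is unlocked beyond about 0.0045. Pinching the grip across its two cheeks (42.5 mm over key and pad, 36.5 mm when squeezed) presses it in
- grip_centre (a point): point in the grip midway between the face of the release key (out) and the opposite cheek, at mid length and height (x = 185, y = 3, z = 0 mm in the nozzle's frame); moves with the nozzle
- starter: fixed starter box of the extractor, grey, 80 x 156 x 44 mm, on the bench. Origin: centre of the underside; z up; the three keys stand in a row along y on its top: reset at y = +50 mm, start at y = 0, stop at y = -50 mm
- reset_top (a point): centre of the top of the reset key: small, round, 22 mm across, 12 mm proud of the box, 56 mm above the bench; moves with the key
- start_top (a point): centre of the top of the start key: square, 28 mm wide, 12 mm proud of the box, 56 mm above the bench, in the middle of the row; moves with the key
- stop_top (a point): centre of the top of the stop key: mushroom head 38 mm across, its top 70 mm above the bench. Not to be pressed
- reset_key (a joint): travel of the reset key in m: 0 up, 0.006 fully in; spring, 1.5 N to start, 5 N fully in
- start_key (a joint): travel of the start key in m, same spring and travel as the reset key
- stop_key (a joint): travel of the stop key in m, same spring and travel
- drill_jig: fixed wooden drilling jig with toggle clamp and a thin blank in it, about 120 x 266 mm, 98 mm high, ahead of the nozzle's mouth; origin on the bench. Its fence (48 mm high) lies towards the nozzle; the nozzle passes over the fence
- bench_dog: loose beech bench dog, 29 mm across, 65 mm high, standing; origin at its foot. Bystander
- offcut: loose dark wood offcut, 45 x 90 x 30 mm; origin at the centre of its underside. Bystander
- tape_measure: loose tape measure, 33 x 81 x 66 mm; origin at its underside. Bystander
- screwdriver: loose flat screwdriver lying on the bench, 28 x 220 x 29 mm; origin at its underside. Bystander

How it is judged:
By the outcome, as a careful person would: the job done as asked, in the order asked, and still so for the second after the job is handed in, while the arm keeps its last pose, push and grip.
It also fails if it takes over 43 s, if anything falls off the work surface, if the arm or the gripper's body presses on something with over 40 N, if the wrist force passes 120 N, or if a joint passes its speed limit or range.

### The arm

A 6-joint arm with a two-finger parallel gripper is mounted at the origin on the work surface; the furniture and walls round the work are solid. World frame = base frame: x ahead of the robot, y to its left, z up, the work surface at z = 0. Lengths are in mm, angles in rad, forces in N, time in s.
With the tool pointing down it reaches from about 350 to 875 mm from the base axis. Payload 4.2 kg.
Tool frame: the origin (TCP) lies on the centre line of the jaws, within the pads' length; the fingertips stand 22 mm ahead of it and the grasp point (between the pads) lies 3 mm ahead of it (arm.nose_length is the distance from the TCP to the fingertips, in mm); z points along the fingers, x is the direction in which the jaws open and shut, and the axes are right-handed (so a half turn about z gives the same grasp; the last joint's range is limited). The gripper opens to 85 mm and grips with 20 to 120 N. Pads are 22 mm wide; open, the fingers measure 114 mm over their backs; the gripper's body (76 mm by 85 mm) begins 54 mm behind the grasp point. The pads swing forward as they close: fully open they stand 13 mm farther back than shut.
Start: joints at [1.524, 0.385, 0.008, 0, -1.194, -0.259], TCP at [188.128, 595.993, 253.312] pointing down, gripper open.
Joint ranges: [-3.14, 3.14], [-1.21, 2.06], [-1.07, 1.41], [-3.16, 2.05], [-2.99, -0.16], [-3.1, 3.1]. Speed limits (rad/s): [2.79, 2.79, 3.14, 3.14, 3.14, 3.14].

### API

Orientations are given as a unit quaternion [x, y, z, w].
In Python, from bench import telemetry, get_image, workorder, nets, arm gives the robot as it stands.
- The arm moves only by the tool apply_moves, never from a script. Its argument "steps" is a list of rows, each an object with "hand": the opening, from 0 (shut) to 1 (fully open); "xyz": the shift along the tool's x, y, z in cm, a list of three; "delta_rot": the turn, a rotation vector about the tool's x, y, z in rad, a list of three. In form: [{"hand": hand, "xyz": [x, y, z], "delta_rot": [wx, wy, wz]}, ...]. A call has 1 to 12 rows; each row is the pose to reach, as a shift and turn from the pose commanded when the call began, along the tool's axes at that moment; what a row does not reach only later rows make up. A row lasts 1/12 s, in which the tool goes at most 41.7 mm and 7.16 degrees, less where a joint would pass 70% of its speed; a pose out of reach is approached as far as the arm can. A call with a gripper value outside its range is refused whole. The fingers move at their own pace and stop on an object; the grip force is fixed at half the most. Time passes only in rows, so rows that repeat a pose let the fingers close. It gives the time, the measured TCP pose, the force and the opening at its end, in the units of the state.
- telemetry.read_state(): the state, without advancing time (a new reading comes with each control period).
- get_image(name): name is "scene" or "top" or "wrist"; returns a dict with "frame" (384x512x3 uint8, blue, green, red), "fx", "fy", "cx", "cy" (pixels), "origin" and "orientation" of the camera in the world. Camera axes: x right, y down, z forward; pixel columns grow to the right and rows downward; lengths in mm; the calibration is good to about 2 mm. A picture is of the moment at which its call begins. There is no depth.
- workorder.job_done(): hands the job in, once; it reports no verdict.
Trained networks look in a picture, given as the dict that the camera call returned (one of the last four; its "shot" number tells which), for a name from the list of things; names that differ only in an ending like _2 or _b are one class to them, and where a whole thing is asked for, a point or a joint stands for the part that bears it (a point fixed in the world has none). Each returns a list of dicts, best first, with "confidence" (0 to 1); they miss things now and then, are a little off and sometimes report something else, mostly with a low value. They report only what shows in the picture. A call takes as long as a camera call.
- nets.recognise(picture, label): "xyz" ([x, y, z] in mm, in world coordinates, good to about 4 mm: the middle of the surface that is visible of it).
- nets.outline_of(picture, label): "pixels" (384x512 bool, what is visible of it).
- nets.pinpoint(picture, label): "xyz" ([x, y, z] in mm, in world coordinates, good to about 4 mm: a listed point, or the origin of a listed thing).
The state is a dict: "clock": time; "joints": joint angles; "joint_vel": joint speeds; "joint_efforts": joint torques, N m; "position": TCP position; "ee_rot": TCP orientation; "contact_force": force on the tool from outside, world axes, zero at the start; "wrist_torque": the same for the moment, N m; "gripper_width": finger opening in mm.
Only numpy, scipy, OpenCV 4.12 (cv2) and the standard library are available. Lean on these libraries where they do the work, as an engineer would, in place of code of your own. Each camera call takes 0.05 s, during which the arm holds its last target.

## Working session

There is one attempt and no reset: what is moved stays moved. The work goes in short steps, Python scripts to look and compute and a tool call to move; the robot and the scene stay as the last step left them, time stands still between calls to the robot, and variables do not carry over. Pictures are saved under pics/ and viewed, and the job is handed in when it is done.

Besides the shell and the picture viewer there is one more tool, called after "Request:" as name(argument=value, ...) on one line, values as JSON. apply_moves: Moves the arm, as the interface text tells. Its arguments: {"type":"object","properties":{"steps":{"type":"array"}},"required":["steps"]}

```bash
ls; mkdir -p pics
python3 - <<'E'
from bench import telemetry, get_image, workorder, nets, arm
import cv2, numpy as np
print(telemetry.read_state()); print([a for a in dir(arm) if a[0]!='_'])
for n in ["scene","top"]:
    p=get_image(n); cv2.imwrite(f"pics/{n}0.png",p["frame"]); print(n,p["origin"],p["orientation"],p["fx"],p["shot"])
    for l in ["reset_top","start_top","stop_top","grip_centre","outlet","starter","nozzle","drill_jig","bench_dog","offcut","tape_measure","screwdriver"]:
        r=nets.pinpoint(p,l); print(l,[(np.round(q["xyz"]),round(q["confidence"],2)) for q in r[:2]])
print(telemetry.read_state()["clock"])
E
```

```text
pics
{'clock': 0.0, 'joints': array([ 1.52364103e+00,  3.85568244e-01,  6.62069704e-03, -4.94399202e-04,
       -1.19399311e+00, -2.58588456e-01]), 'joint_vel': array([ 0.00069182,  0.00093269, -0.00087425, -0.00057885,  0.00046779,
       -0.00076849]), 'joint_efforts': array([-6.51799928e-04, -3.92291486e+01,  1.88401580e+01,  4.18607309e+00,
       -4.63016637e-03,  3.71000963e-07]), 'position': array([187.95311214, 595.50787442, 252.21314828]), 'ee_rot': array([-5.91110268e-01,  8.06590013e-01, -6.89485603e-04, -8.52604691e-04]), 'contact_force': array([ 0.58292309, -0.13398319, -0.20325575]), 'wrist_torque': array([-0.01506595, -0.00176505, -0.02390197]), 'gripper_width': 85.02172770861804}
['IKError', 'nose_length']
scene [ 79.55726841 454.67751511 832.56192145] [-0.36590871  0.86733484 -0.31411271  0.123184  ] 367.84660973531925 1
reset_top [(array([ 417., -141.,   55.]), 0.61)]
start_top [(array([ 421., -188.,   60.]), 0.5)]
stop_top [(array([ 422., -242.,   71.]), 0.54)]
grip_centre [(array([595., -65.,  97.]), 0.68)]
outlet [(array([ 634., -241.,   -4.]), 0.78)]
starter [(a
[... 339 characters left out ...]
50.39416934 1574.01972743] [ 0.71402982 -0.6938064   0.07567774 -0.05538023] 484.7203243587797 2
reset_top [(array([406., 384.,  -2.]), 0.6)]
start_top [(array([ 419., -191.,   56.]), 0.51)]
stop_top [(array([ 420., -241.,   73.]), 0.51)]
grip_centre [(array([597., -61.,  95.]), 0.89)]
outlet [(array([ 638., -243.,   -0.]), 0.81), (array([403., 384.,   2.]), 0.38)]
starter [(array([ 419., -191.,   -1.]), 0.66), (array([ 638., -241.,    0.]), 0.42)]
nozzle []
drill_jig []
bench_dog [(array([473., -66.,  -0.]), 0.64)]
offcut [(array([641., -48.,  -2.]), 0.79)]
tape_measure [(array([401., 383.,   2.]), 0.83), (array([596., -62.,  93.]), 0.61)]
screwdriver [(array([469.,  15.,  -3.]), 0.63)]
1.3
```

View images.

View pics/scene0.png

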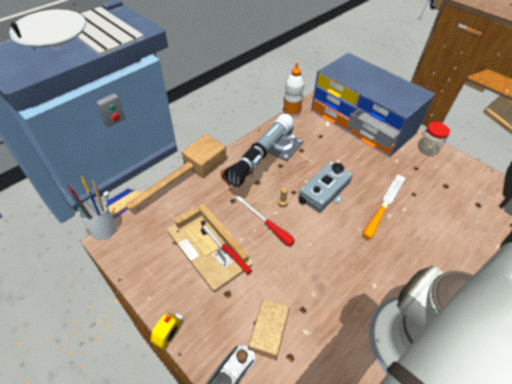

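View pics/top0.png

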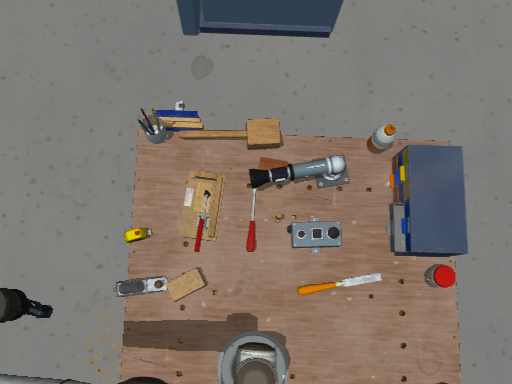

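Request:
apply_moves(steps=[{"hand": 0,"xyz": [4,-3,0],"delta_rot": [0,0,0.1]},{"hand": 0,"xyz": [7,-7,0],"delta_rot": [0,0,0.2]},{"hand": 0,"xyz": [10,-10.5,0],"delta_rot": [0,0,0.3]},{"hand": 0,"xyz": [12.5,-14,0],"delta_rot": [0,0,0.4]},{"hand": 0,"xyz": [15,-17.5,0],"delta_rot": [0,0,0.5]},{"hand": 0,"xyz": [17,-21,0],"delta_rot": [0,0,0.6]},{"hand": 0,"xyz": [19,-24.5,0],"delta_rot": [0,0,0.7]},{"hand": 0,"xyz": [21.5,-28,0],"delta_rot": [0,0,0.8]},{"hand": 0,"xyz": [24.5,-31,0],"delta_rot": [0,0,0.9]},{"hand": 0,"xyz": [27.5,-34,0],"delta_rot": [0,0,1.0]},{"hand": 0,"xyz": [31,-36,0],"delta_rot": [0,0,1.05]},{"hand": 0,"xyz": [34.5,-37.5,0],"delta_rot": [0,0,1.05]}])

```text
clock: 2.3
position: [440.0, 169.4, 253.4]
ee_rot: [-0.106, 0.994, 0.0, 0.0]
contact_force: [0.6, -0.5, -0.2]
gripper_width: 0.5
```

```bash
cat > h.py <<'E'
import numpy as np
from bench import telemetry, get_image, workorder, nets, arm
from scipy.spatial.transform import Rotation as R
def delta(target,yaw=None,s=None):
    "tool-frame shift in cm from measured pose to world target"
    s=s or telemetry.read_state(); r=R.from_quat(s["ee_rot"])
    d=r.inv().apply(np.array(target)-s["position"])/10
    x=r.as_matrix()[:,0]; y=np.arctan2(x[1],x[0])
    return np.round(d,2), None if yaw is None else round(float(-((yaw-y+np.pi)%(2*np.pi)-np.pi)),4), np.degrees(y)
E
python3 - <<'E'
from h import *
s=telemetry.read_state();print(s["clock"],s["position"],s["joints"],s["contact_force"],arm.nose_length)
print(delta([419,-166,200],np.radians(192.6)))
E
```

```text
2.3 [439.9667312  169.44131467 253.43932013] [ 7.13659614e-01  1.20459342e-01 -3.53012531e-01  4.54725007e-04
 -1.09658043e+00 -5.00833722e-01] [ 0.57795548 -0.51397369 -0.18051108] 22.0
(array([  9.15, -32.34,   5.34]), -0.0069, np.float64(-167.7940860637141))
```

Request:
apply_moves(steps=[{"hand": 0,"xyz": [1.5,-4,0.5],"delta_rot": [0,0,0]},{"hand": 0,"xyz": [2.5,-8,1],"delta_rot": [0,0,0]},{"hand": 0,"xyz": [4,-12,1.5],"delta_rot": [0,0,0]},{"hand": 0,"xyz": [5,-16,2],"delta_rot": [0,0,0]},{"hand": 0,"xyz": [6,-20,2.5],"delta_rot": [0,0,0]},{"hand": 0,"xyz": [7,-24,3],"delta_rot": [0,0,0]},{"hand": 0,"xyz": [8,-28,3.5],"delta_rot": [0,0,0]},{"hand": 0,"xyz": [9,-31,4],"delta_rot": [0,0,0]},{"hand": 0,"xyz": [9,-31,4],"delta_rot": [0,0,0]},{"hand": 0,"xyz": [9,-31,4],"delta_rot": [0,0,0]},{"hand": 0,"xyz": [9,-31,4],"delta_rot": [0,0,0]}])

```text
clock: 3.22
position: [417.1, -151.0, 213.5]
ee_rot: [-0.107, 0.994, -0.0, 0.0]
contact_force: [-0.5, -0.3, 0.9]
gripper_width: 0.3
```

Run:
```python
from h import *
import cv2
p=get_image("wrist"); cv2.imwrite("pics/w1.png",p["frame"]); print(p["origin"])
for l in ["reset_top","start_top","stop_top","starter","grip_centre","outlet"]:
    r=nets.pinpoint(p,l); print(l,[(np.round(q["xyz"],1),round(q["confidence"],2)) for q in r[:2]])
p=get_image("top")
for l in ["reset_top","start_top","stop_top","starter","grip_centre","outlet"]:
    r=nets.pinpoint(p,l); print(l,[(np.round(q["xyz"],1),round(q["confidence"],2)) for q in r[:2]])
s=telemetry.read_state();print(s["clock"],s["position"],s["joints"],s["contact_force"])
```

```text
[ 430.94422184 -216.32758937  333.97224219]
reset_top [(array([ 418. , -140.4,   55.4]), 0.9), (array([640.7, -47.1,   3.8]), 0.48)]
start_top [(array([ 419.9, -189.8,   58.7]), 0.91)]
stop_top [(array([ 425.7, -240.3,   70.6]), 0.97)]
starter [(array([ 420.4, -194. ,    0.8]), 0.86)]
grip_centre [(array([597.4, -62.8,  93.9]), 0.95)]
outlet [(array([ 639.7, -244.7,   -2.5]), 0.95)]
reset_top [(array([ 415.4, -141.4,   57.7]), 0.58)]
start_top []
stop_top [(array([ 420.7, -242.5,   71.4]), 0.49)]
starter [(array([ 416.1, -189.1,    2.2]), 0.62), (array([ 417.9, -139.4,   54.4]), 0.47)]
grip_centre [(array([593.6, -60.9,  96.3]), 0.63)]
outlet [(array([ 6.363e+02, -2.419e+02,  5.000e-01]), 0.89)]
3.9167 [ 417.05386708 -150.92099255  213.31655594] [ 2.13717341e-02  1.10268758e-01 -4.75113152e-01 -4.29485586e-06
 -9.85420348e-01  1.93740626e-01] [ 0.46360587  0.0577787  -0.1899315 ]
```

View pics/w1.png

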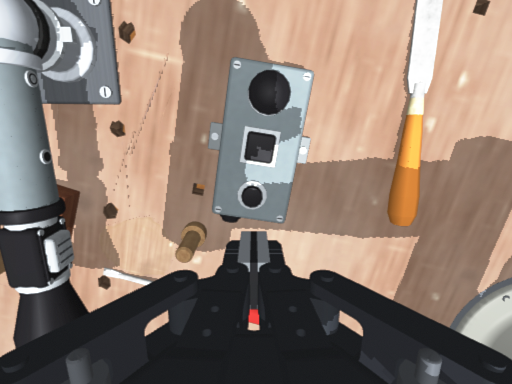

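```bash
cat >> h.py <<'E'
def ray(p,u,v,z):
    r=R.from_quat(p["orientation"]).apply([(u-p["cx"])/p["fx"],(v-p["cy"])/p["fy"],1.0]); o=np.array(p["origin"])
    return o+r*(z-o[2])/r[2]
E
python3 - <<'E'
from h import *
p=get_image("wrist")
for n,u,v,z in [("reset",252,193,56),("start",261,148,56),("stop",270,92,70),("c1",235,63,44),("c2",309,76,44),("c3",218,212,44),("c4",282,219,44),("tubeL",0,215,95)]:
    print(n,ray(p,u,v,z).round(1))
print(delta([418.5,-141,100]),delta([419.5,-191,100]))
E
```

```text
reset [ 416.6 -144.1   56. ]
start [ 417.7 -189.4   56. ]
stop [ 421.3 -239.1   70. ]
c1 [ 457.7 -259.1   44. ]
c2 [ 387.9 -262.8   44. ]
c3 [ 446.8 -113.    44. ]
c4 [ 378.7 -119.8   44. ]
tubeL [629.7 -87.9  95. ]
(array([-0.36,  0.94, 11.33]), None, np.float64(-167.68245645265975)) (array([ 0.61, -3.96, 11.33]), None, np.float64(-167.68245645265975))
```

Request:
apply_moves(steps=[{"hand": 0,"xyz": [-0.3,0.9,3],"delta_rot": [0,0,0]},{"hand": 0,"xyz": [-0.3,0.9,6],"delta_rot": [0,0,0]},{"hand": 0,"xyz": [-0.3,0.9,9],"delta_rot": [0,0,0]},{"hand": 0,"xyz": [-0.3,0.9,11.5],"delta_rot": [0,0,0]},{"hand": 0,"xyz": [-0.3,0.9,12.5],"delta_rot": [0,0,0]},{"hand": 0,"xyz": [-0.3,0.9,12.9],"delta_rot": [0,0,0]},{"hand": 0,"xyz": [-0.3,0.9,13.2],"delta_rot": [0,0,0]},{"hand": 0,"xyz": [-0.3,0.9,13.2],"delta_rot": [0,0,0]}])

```text
clock: 4.63
position: [418.4, -141.6, 81.4]
ee_rot: [-0.107, 0.994, -0.0, 0.0]
contact_force: [0.6, -0.1, 1.1]
gripper_width: 0.1
```

Run:
```python
from h import *
import cv2
s=telemetry.read_state();print(s["clock"],s["position"],s["contact_force"])
p=get_image("wrist"); cv2.imwrite("pics/w2.png",p["frame"])
```

```text
4.6333 [ 418.42847877 -141.6208156    81.42384748] [ 0.58396153 -0.09699797  1.10310059]
```

View pics/w2.png

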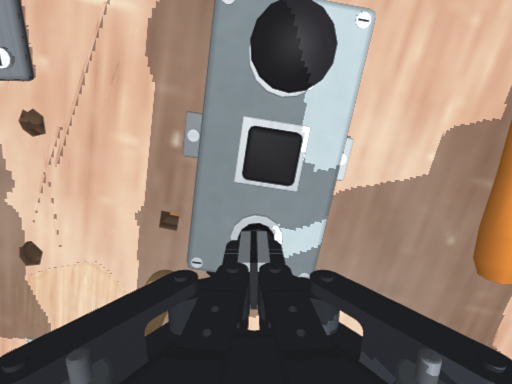

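Request:
apply_moves(steps=[{"hand": 0,"xyz": [0,0,0.3],"delta_rot": [0,0,0]},{"hand": 0,"xyz": [0,0,0.5],"delta_rot": [0,0,0]},{"hand": 0,"xyz": [0,0,0.7],"delta_rot": [0,0,0]},{"hand": 0,"xyz": [0,0,0.9],"delta_rot": [0,0,0]},{"hand": 0,"xyz": [0,0,0.9],"delta_rot": [0,0,0]},{"hand": 0,"xyz": [0,0,0.9],"delta_rot": [0,0,0]}])

```text
clock: 5.18
position: [418.9, -141.6, 72.8]
ee_rot: [-0.107, 0.994, -0.0, 0.001]
contact_force: [0.1, 0.9, 5.5]
gripper_width: 0.3
```

Request:
apply_moves(steps=[{"hand": 0,"xyz": [0,0,0.1],"delta_rot": [0,0,0]},{"hand": 0,"xyz": [0,0,0.15],"delta_rot": [0,0,0]},{"hand": 0,"xyz": [0,0,0.15],"delta_rot": [0,0,0]}])

```text
clock: 5.43
position: [418.9, -141.6, 71.9]
ee_rot: [-0.108, 0.994, -0.0, 0.001]
contact_force: [-1.8, 1.1, 11.9]
gripper_width: 0.0
```

Request:
apply_moves(steps=[{"hand": 0,"xyz": [0,0,-0.6],"delta_rot": [0,0,0]},{"hand": 0,"xyz": [0,0,-1.6],"delta_rot": [0,0,0]},{"hand": 0,"xyz": [0,0,-2.6],"delta_rot": [0,0,0]},{"hand": 0,"xyz": [0.5,-2.4,-2.6],"delta_rot": [0,0,0]},{"hand": 0,"xyz": [0.95,-4.7,-2.6],"delta_rot": [0,0,0]},{"hand": 0,"xyz": [0.95,-4.7,-2.6],"delta_rot": [0,0,0]},{"hand": 0,"xyz": [0.95,-4.7,-1.8],"delta_rot": [0,0,0]},{"hand": 0,"xyz": [0.95,-4.7,-1.1],"delta_rot": [0,0,0]},{"hand": 0,"xyz": [0.95,-4.7,-1.1],"delta_rot": [0,0,0]}])

```text
clock: 6.18
position: [416.9, -188.8, 79.8]
ee_rot: [-0.107, 0.994, 0.001, -0.002]
contact_force: [0.1, 0.4, -0.3]
gripper_width: 0.2
```

Run:
```python
from h import *
import cv2
s=telemetry.read_state();print(s["clock"],s["position"],s["contact_force"])
p=get_image("wrist"); cv2.imwrite("pics/w3.png",p["frame"])
```

```text
6.1833 [ 416.88650681 -188.83056273   79.75969415] [ 0.0533847   0.35712043 -0.30466901]
```

View pics/w3.png

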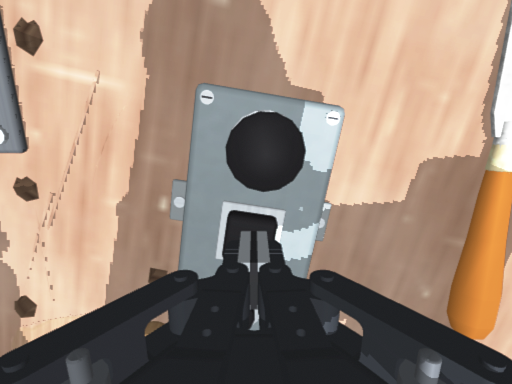

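Request:
apply_moves(steps=[{"hand": 0,"xyz": [0,0,0.3],"delta_rot": [0,0,0]},{"hand": 0,"xyz": [0,0,0.5],"delta_rot": [0,0,0]},{"hand": 0,"xyz": [0,0,0.7],"delta_rot": [0,0,0]},{"hand": 0,"xyz": [0,0,0.9],"delta_rot": [0,0,0]},{"hand": 0,"xyz": [0,0,1.05],"delta_rot": [0,0,0]},{"hand": 0,"xyz": [0,0,1.1],"delta_rot": [0,0,0]},{"hand": 0,"xyz": [0,0,1.1],"delta_rot": [0,0,0]}])

```text
clock: 6.82
position: [418.9, -189.1, 71.9]
ee_rot: [-0.108, 0.994, 0.0, 0.0]
contact_force: [-3.3, 5.2, 12.7]
gripper_width: 0.3
```

Request:
apply_moves(steps=[{"hand": 0,"xyz": [0,0,-0.7],"delta_rot": [0,0,0]},{"hand": 0,"xyz": [0,0,-2],"delta_rot": [0,0,0]},{"hand": 0,"xyz": [0,0,-5],"delta_rot": [0,0,0]},{"hand": 0,"xyz": [0,0,-8.5],"delta_rot": [0,0,0]},{"hand": 0.5,"xyz": [-2,1,-12],"delta_rot": [0,0,0]},{"hand": 1,"xyz": [-5,2.5,-14.5],"delta_rot": [0,0,0]},{"hand": 1,"xyz": [-8.5,4,-16],"delta_rot": [0,0,0]},{"hand": 1,"xyz": [-12,5.5,-16],"delta_rot": [0,0,0]},{"hand": 1,"xyz": [-15.5,7,-16],"delta_rot": [0,0,0]},{"hand": 1,"xyz": [-19,8.3,-16],"delta_rot": [0,0,0]},{"hand": 1,"xyz": [-20,8.8,-16],"delta_rot": [0,0,0]},{"hand": 1,"xyz": [-20,8.8,-16],"delta_rot": [0,0,0]}])

```text
clock: 7.82
position: [597.3, -59.2, 229.5]
ee_rot: [-0.108, 0.994, -0.0, -0.0]
contact_force: [-0.1, 0.4, -0.2]
gripper_width: 85.4
```

Run:
```python
from h import *
import cv2
p=get_image("wrist"); cv2.imwrite("pics/w4.png",p["frame"]); print(p["origin"])
for l in ["grip_centre","outlet","start_top","reset_top","starter"]:
    r=nets.pinpoint(p,l); print(l,[(np.round(q["xyz"],1),round(q["confidence"],2)) for q in r[:2]])
q=get_image("top"); cv2.imwrite("pics/t4.png",q["frame"])
q=get_image("scene"); cv2.imwrite("pics/s4.png",q["frame"])
for l in ["grip_centre","outlet"]:
    r=nets.pinpoint(q,l); print(l,[(np.round(q["xyz"],1),round(q["confidence"],2)) for q in r[:2]])
s=telemetry.read_state();print(s["clock"],s["position"],s["joints"],s["contact_force"])
import pickle; p2={k:v for k,v in p.items()}; pickle.dump(p2,open("w4.pkl","wb"))
```

```text
[ 611.45100642 -124.43479594  350.02961499]
grip_centre [(array([596.6, -61.4,  95.9]), 0.87)]
outlet [(array([641.7, -46.9,   1.7]), 0.4)]
start_top [(array([ 421.5, -186.8,   59.6]), 0.59)]
reset_top [(array([ 418.1, -141.6,   59.2]), 0.72)]
starter [(array([ 420.8, -190.7,    3.5]), 0.87)]
grip_centre [(array([593.1, -66.8,  97.4]), 0.77)]
outlet [(array([ 633.3, -242.1,   -1.7]), 0.89)]
8.3167 [595.0263195  -61.33345106 231.20965394] [ 1.67721994e-01  3.55145441e-01 -9.45188772e-02  1.83396841e-05
 -1.12064013e+00  4.65901609e-02] [-0.41387334 -0.6709389  -0.61849527]
```

View pics/w4.png

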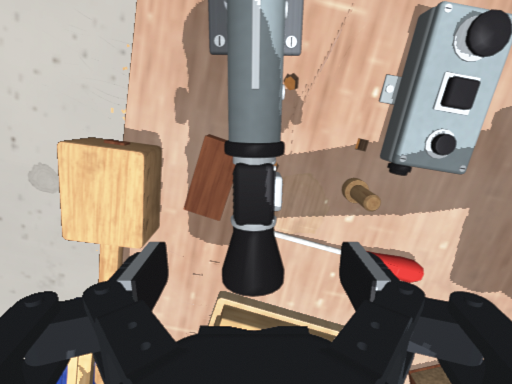

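Run:
```python
import pickle,numpy as np
from h import *
p=pickle.load(open("w4.pkl","rb"))
P={}
for n,u,v in [("sl20",256.5,20),("sl130",256,130),("collar",255.3,147),("mouth",253.5,270),("gripc",257.5,195),("keyedge",281,192),("gripL",234,192),("griptop",255,164),("gripbot",255,223)]:
    P[n]=ray(p,u,v,95); print(n,P[n].round(1))
for a,b in [("sl20","sl130"),("sl20","mouth"),("sl130","mouth")]:
    d=P[b]-P[a]; print(a,b,np.degrees(np.arctan2(d[1],d[0])).round(2))
import cv2
f=cv2.resize(p["frame"][0:310,190:330],None,fx=4,fy=4,interpolation=cv2.INTER_CUBIC)[:1200]; cv2.imwrite("pics/w4c.png",cv2.resize(f,(270,600)))
g=cv2.resize(p["frame"][140:300,200:310],None,fx=3.75,fy=3.75,interpolation=cv2.INTER_CUBIC); cv2.imwrite("pics/w4d.png",g)
```

```text
sl20 [ 624.6 -196.1   95. ]
sl130 [ 606.6 -113.9   95. ]
collar [604.1 -99.6  95. ]
mouth [579.7  18.1  95. ]
gripc [592.7 -57.6  95. ]
keyedge [572.3 -64.9  95. ]
gripL [614.2 -55.7  95. ]
griptop [601.1 -85.   95. ]
gripbot [589.  -30.4  95. ]
sl20 sl130 102.3
sl20 mouth 101.82
sl130 mouth 101.52
```

View pics/w4d.png

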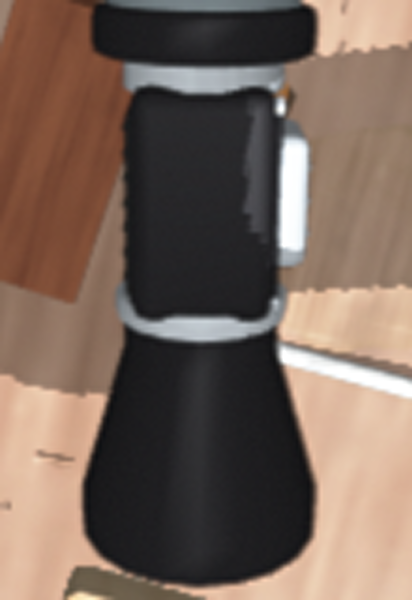

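View pics/s4.png

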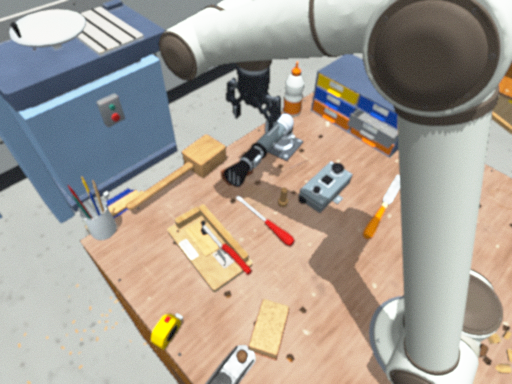

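Request:
apply_moves(steps=[{"hand": 1,"xyz": [-0.2,-0.1,3],"delta_rot": [0,0,0]},{"hand": 1,"xyz": [-0.2,-0.1,6],"delta_rot": [0,0,0]},{"hand": 1,"xyz": [-0.2,-0.1,8],"delta_rot": [0,0,0]},{"hand": 1,"xyz": [-0.2,-0.1,10],"delta_rot": [0,0,0]},{"hand": 1,"xyz": [-0.2,-0.1,12],"delta_rot": [0,0,0]},{"hand": 1,"xyz": [-0.2,-0.1,13.3],"delta_rot": [0,0,0]},{"hand": 1,"xyz": [-0.2,-0.1,13.6],"delta_rot": [0,0,0]},{"hand": 1,"xyz": [-0.2,-0.1,13.6],"delta_rot": [0,0,0]},{"hand": 1,"xyz": [-0.2,-0.1,13.6],"delta_rot": [0,0,0]}])

```text
clock: 9.07
position: [598.2, -61.5, 95.6]
ee_rot: [-0.107, 0.994, -0.0, 0.001]
contact_force: [-0.2, -0.1, -1.4]
gripper_width: 85.2
```

Run:
```python
from h import *
import cv2
s=telemetry.read_state();print(s["clock"],s["position"],s["contact_force"],s["wrist_torque"])
p=get_image("wrist"); cv2.imwrite("pics/w5.png",p["frame"])
```

```text
9.0667 [598.19269799 -61.46687558  95.64853734] [-0.1764713  -0.10891338 -1.35867094] [0.0342496  0.00010483 0.02999129]
```

View pics/w5.png

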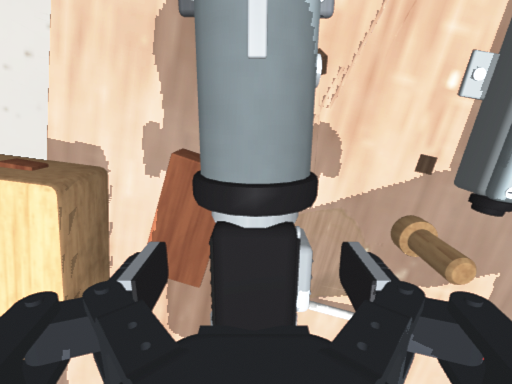

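Request:
apply_moves(steps=[{"hand": 0,"xyz": [0,0,0],"delta_rot": [0,0,0]},{"hand": 0,"xyz": [0,0,0],"delta_rot": [0,0,0]},{"hand": 0,"xyz": [0,0,0],"delta_rot": [0,0,0]},{"hand": 0,"xyz": [0,0,0],"delta_rot": [0,0,0]},{"hand": 0,"xyz": [0,0,0],"delta_rot": [0,0,0]},{"hand": 0,"xyz": [0,0,0],"delta_rot": [0,0,0]},{"hand": 0,"xyz": [0,0,0],"delta_rot": [0,0,0]},{"hand": 0,"xyz": [0,0,0],"delta_rot": [0,0,0]}])

```text
clock: 9.78
position: [594.8, -61.8, 95.5]
ee_rot: [-0.106, 0.994, 0.0, -0.003]
contact_force: [-6.9, 0.6, 8.2]
gripper_width: 43.8
```

Run:
```python
from h import *
import cv2
s=telemetry.read_state();print(s["clock"],s["position"],s["contact_force"],s["wrist_torque"],s["gripper_width"])
p=get_image("wrist"); cv2.imwrite("pics/w6.png",p["frame"])
```

```text
9.7833 [594.76849316 -61.78386873  95.53638636] [-6.86441253  0.6270998   8.15094292] [ 0.03069427  2.1351499  -0.45120781] 43.77668694581175
```

View pics/w6.png

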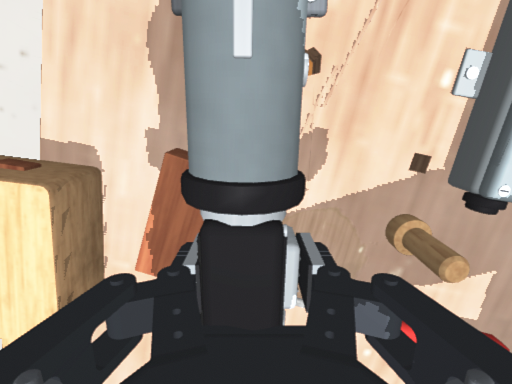

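Request:
apply_moves(steps=[{"hand": 0,"xyz": [0,0,0],"delta_rot": [0,0,0]},{"hand": 0,"xyz": [0,0,0],"delta_rot": [0,0,0]},{"hand": 0,"xyz": [0,0,0],"delta_rot": [0,0,0]},{"hand": 0,"xyz": [0,0,0],"delta_rot": [0,0,0]}])

```text
clock: 10.17
position: [594.8, -61.8, 95.6]
ee_rot: [-0.106, 0.994, 0.0, -0.003]
contact_force: [-7.2, 1.0, 8.8]
gripper_width: 43.5
```

Run:
```python
from h import *
import cv2
s=telemetry.read_state();print(s["clock"],s["position"],s["contact_force"],s["wrist_torque"],s["gripper_width"])
p=get_image("wrist"); cv2.imwrite("pics/w7.png",cv2.resize(p["frame"][160:360,150:350],None,fx=3,fy=3,interpolation=cv2.INTER_CUBIC))
```

```text
10.1667 [594.77110888 -61.77766469  95.55085354] [-7.15547335  1.02560705  8.80687802] [ 0.06714247  2.11836914 -0.43111971] 43.49262459531021
```

View pics/w7.png

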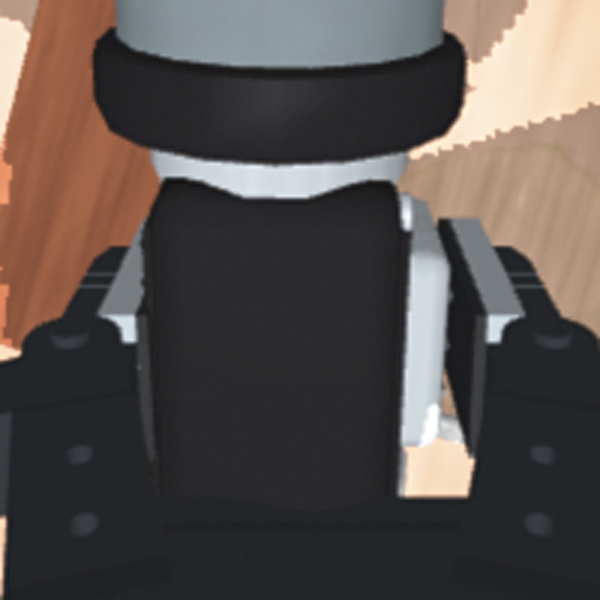

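```bash
cat >> h.py <<'E'
def proj(p,X):
    q=R.from_quat(p["orientation"]).inv().apply(np.atleast_2d(X)-np.array(p["origin"]))
    return np.c_[q[:,0]/q[:,2]*p["fx"]+p["cx"], q[:,1]/q[:,2]*p["fy"]+p["cy"]]
E
python3 - <<'E'
from h import *
import cv2
s=telemetry.read_state()
p=get_image("wrist"); f=cv2.resize(p["frame"],None,fx=3,fy=3,interpolation=cv2.INTER_CUBIC)
T=R.from_quat(s["ee_rot"]); t=s["position"]
def dl(a,b,c):
    q=proj(p,[a,b])*3; cv2.line(f,tuple(q[0].round().astype(int).tolist()),tuple(q[1].round().astype(int).tolist()),c,1)
def box(fr,org,lo,hi,c):
    import itertools
    C=[np.array([(lo,hi)[i][0],(lo,hi)[j][1],(lo,hi)[k][2]]) for i,j,k in itertools.product((0,1),repeat=3)]
    for a in C:
        for b in C:
            if (abs(a-b)>1e-6).sum()==1: dl(fr.apply(a)+org,fr.apply(b)+org,c)
w=s["gripper_width"]/2
for sg in (-1,1): 
    box(T,t,[sg*w-.05,-11,-16],[sg*w+.05,11,22],(0,0,255))
# grip model
a=np.radians(102.3); ex=np.array([np.cos(a),np.sin(a),0]); ey=np.array([-np.sin(a),np.cos(a),0])
G=R.from_matrix(np.c_[ex,ey,[0,0,1]]); o=np.array([597,-62,95])-185*ex
box(G,o,[157,-18,-21],[213,18,21],(0,255,0)); box(G,o,[169,18,-13],[201,24.5,13],(255,0,255))
cv2.imwrite("pics/w8.png",f[480:1080,420:1120]); cv2.imwrite("pics/w8b.png",cv2.resize(p["frame"][160:360,140:373],None,fx=3,fy=3,interpolation=cv2.INTER_LANCZOS4))
q=get_image("scene"); c=proj(q,[[597,-62,95]])[0].astype(int); print(c)
cv2.imwrite("pics/s8.png",cv2.resize(q["frame"][c[1]-45:c[1]+45,c[0]-60:c[0]+60],None,fx=6,fy=6,interpolation=cv2.INTER_CUBIC))
print(s["clock"],telemetry.read_state()["contact_force"],telemetry.read_state()["gripper_width"])
E
```

```text
[250 157]
10.2167 [-7.37627189  0.52884331  7.27654132] 43.79547080319326
```

View pics/w8.png

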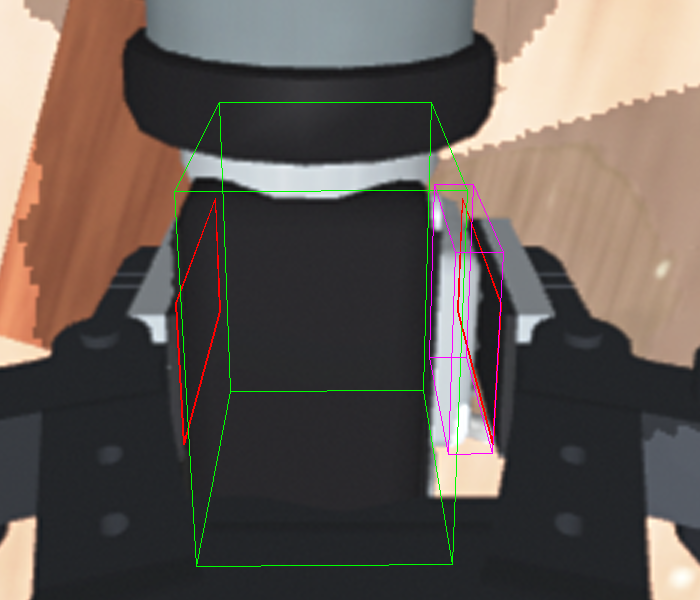

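View pics/s8.png

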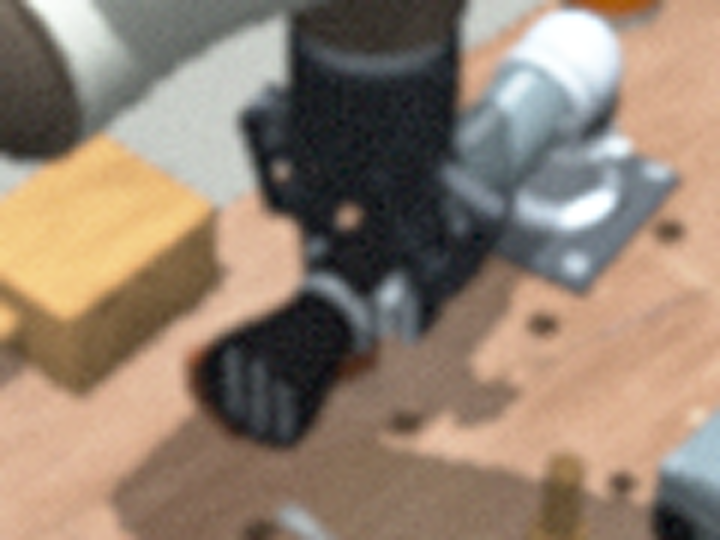

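Request:
apply_moves(steps=[{"hand": 0,"xyz": [0.15,0,0],"delta_rot": [0,0,0]},{"hand": 0,"xyz": [0.3,0,0],"delta_rot": [0,0,0]},{"hand": 0,"xyz": [0.3,0,0],"delta_rot": [0,0,0]},{"hand": 0,"xyz": [0.3,0,0],"delta_rot": [0,0,0]}])

```text
clock: 10.65
position: [593.6, -62.0, 95.9]
ee_rot: [-0.107, 0.994, -0.0, -0.001]
contact_force: [-2.8, 2.2, 5.9]
gripper_width: 43.7
```

Run:
```python
from h import *
s=telemetry.read_state()
print(s["clock"],s["position"],s["contact_force"],s["gripper_width"],s["joint_vel"].round(3))
```

```text
10.65 [593.60852518 -61.99593118  95.88620611] [-2.761194    2.17308136  5.9182238 ] 43.65256995746458 [ 0.001  0.003  0.001  0.001 -0.001 -0.001]
```

Request:
apply_moves(steps=[{"hand": 0,"xyz": [0.2,0,-0.15],"delta_rot": [0,0,0]},{"hand": 0,"xyz": [0.2,0,-0.3],"delta_rot": [0,0,0]},{"hand": 0,"xyz": [0.2,0,-0.3],"delta_rot": [0,0,0]},{"hand": 0,"xyz": [0.2,0,-0.3],"delta_rot": [0,0,0]}])

```text
clock: 10.98
position: [592.6, -62.3, 97.5]
ee_rot: [-0.107, 0.994, 0.0, -0.0]
contact_force: [1.3, 1.9, -0.9]
gripper_width: 43.5
```

Run:
```python
from h import *
import cv2
s=telemetry.read_state()
print(s["clock"],s["position"],s["contact_force"],s["wrist_torque"],s["gripper_width"],s["joint_vel"].round(3))
p=get_image("wrist")
cv2.imwrite("pics/w9.png",cv2.resize(p["frame"][170:340,160:340],None,fx=3.3,fy=3.3,interpolation=cv2.INTER_CUBIC))
```

```text
10.9833 [592.56891479 -62.27622089  97.46331902] [ 1.25157112  1.94919166 -0.89652964] [0.41941626 0.34501983 0.08527478] 43.52407579353618 [-0.001  0.004  0.002  0.003 -0.001 -0.003]
```

View pics/w9.png

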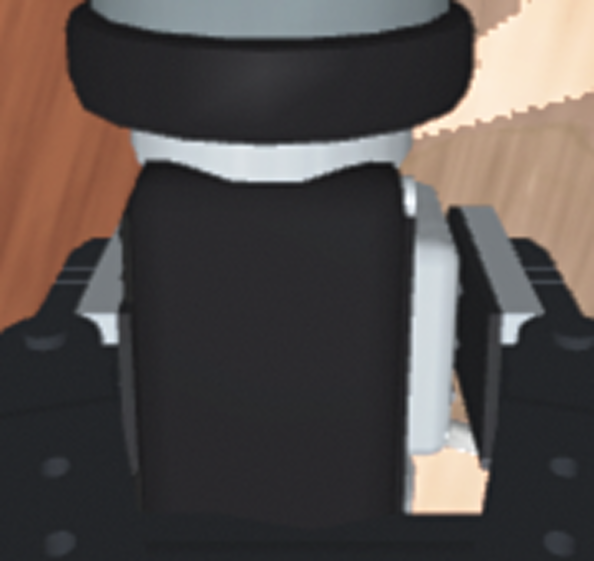

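Request:
apply_moves(steps=[{"hand": 0.75,"xyz": [0,0,0],"delta_rot": [0,0,0]},{"hand": 0.75,"xyz": [0,0,0],"delta_rot": [0,0,0]},{"hand": 0.75,"xyz": [0,0,0],"delta_rot": [0,0,0]},{"hand": 0.75,"xyz": [0,0,0],"delta_rot": [0,0,0]}])

```text
clock: 11.37
position: [593.0, -62.6, 98.1]
ee_rot: [-0.107, 0.994, -0.0, 0.0]
contact_force: [0.2, -0.4, 0.2]
gripper_width: 64.0
```

Run:
```python
from h import *
import cv2
s=telemetry.read_state()
print(s["clock"],s["position"],s["contact_force"],s["wrist_torque"],s["gripper_width"])
p=get_image("wrist"); cv2.imwrite("pics/w10.png",p["frame"])
for sg in (1,-1):
    w=s["gripper_width"]/2*sg
    T=R.from_quat(s["ee_rot"])
    print(proj(p,T.apply([[w,-11,22],[w,11,22],[w,-11,-16],[w,11,-16]])+s["position"]).round(0).tolist())
```

```text
11.3667 [592.99511494 -62.5950066   98.09188932] [ 0.20104496 -0.41579587  0.19393632] [ 0.00929193  0.00432243 -0.03594558] 64.00610002206753
[[313.0, 226.0], [311.0, 264.0], [332.0, 261.0], [329.0, 308.0]]
[[192.0, 226.0], [194.0, 264.0], [173.0, 261.0], [177.0, 308.0]]
```

View pics/w10.png

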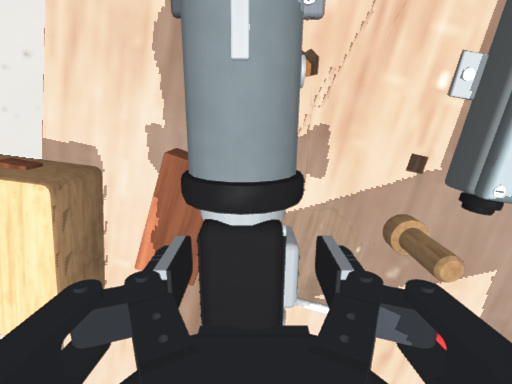

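Request:
apply_moves(steps=[{"hand": 0.75,"xyz": [-0.2,-0.3,0.1],"delta_rot": [0,0,0]},{"hand": 0.75,"xyz": [-0.2,-0.5,0.1],"delta_rot": [0,0,0]},{"hand": 0,"xyz": [-0.2,-0.5,0.1],"delta_rot": [0,0,0]},{"hand": 0,"xyz": [-0.2,-0.5,0.1],"delta_rot": [0,0,0]},{"hand": 0,"xyz": [-0.2,-0.5,0.1],"delta_rot": [0,0,0]},{"hand": 0,"xyz": [-0.2,-0.5,0.1],"delta_rot": [0,0,0]},{"hand": 0,"xyz": [-0.2,-0.5,0.1],"delta_rot": [0,0,0]},{"hand": 0,"xyz": [-0.2,-0.5,0.1],"delta_rot": [0,0,0]},{"hand": 0,"xyz": [-0.2,-0.5,0.1],"delta_rot": [0,0,0]}])

```text
clock: 12.17
position: [594.8, -67.3, 96.8]
ee_rot: [-0.107, 0.994, -0.0, -0.001]
contact_force: [-5.1, -1.5, 5.4]
gripper_width: 44.2
```

Run:
```python
from h import *
import cv2
s=telemetry.read_state()
print(s["clock"],s["position"],s["contact_force"],s["wrist_torque"],s["gripper_width"])
p=get_image("wrist"); cv2.imwrite("pics/w11.png",p["frame"])
```

```text
12.1667 [594.75487465 -67.30210435  96.7998597 ] [-5.10362514 -1.50070055  5.42179376] [-0.79231308  1.71035113 -0.427841  ] 44.155126435692516
```

View pics/w11.png

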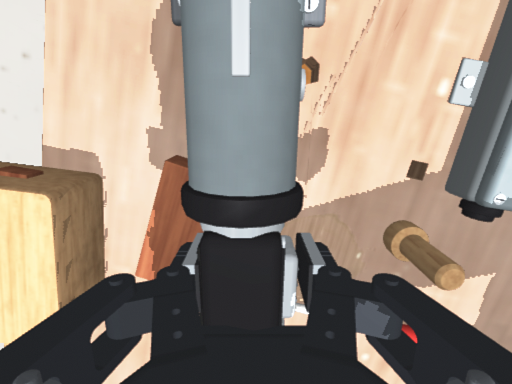

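Request:
apply_moves(steps=[{"hand": 0.7,"xyz": [0,0,0],"delta_rot": [0,0,0]},{"hand": 0.7,"xyz": [0,0,0],"delta_rot": [0,0,0]},{"hand": 0.7,"xyz": [0,0.1,-0.3],"delta_rot": [0,0,0]},{"hand": 0.7,"xyz": [0,0.2,-0.7],"delta_rot": [0,0,0]},{"hand": 0.7,"xyz": [0,0.2,-1.0],"delta_rot": [0,0,0]},{"hand": 0,"xyz": [0,0.2,-1.0],"delta_rot": [0,0,0]},{"hand": 0,"xyz": [0,0.2,-1.0],"delta_rot": [0,0,0]},{"hand": 0,"xyz": [0,0.2,-1.0],"delta_rot": [0,0,0]},{"hand": 0,"xyz": [0,0.2,-1.0],"delta_rot": [0,0,0]},{"hand": 0,"xyz": [0,0.2,-1.0],"delta_rot": [0,0,0]},{"hand": 0,"xyz": [0,0.2,-1.0],"delta_rot": [0,0,0]}])

```text
clock: 13.13
position: [594.2, -64.9, 107.7]
ee_rot: [-0.107, 0.994, -0.0, -0.001]
contact_force: [-3.5, 1.5, 6.6]
gripper_width: 43.5
```

Run:
```python
from h import *
import cv2
s=telemetry.read_state()
print(s["clock"],s["position"],s["contact_force"],s["wrist_torque"],s["gripper_width"])
p=get_image("wrist"); cv2.imwrite("pics/w12.png",p["frame"])
```

```text
13.1333 [594.2304439  -64.9005708  107.67601584] [-3.48523462  1.48519824  6.64819158] [ 0.22037793  1.44010687 -0.14188914] 43.475694855721514
```

View pics/w12.png

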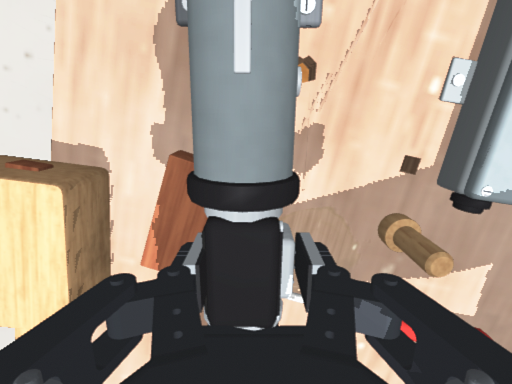

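Run:
```python
from h import *
import cv2
q=get_image("scene"); s=telemetry.read_state()
K=8
u0,v0=215,125
f=cv2.resize(q["frame"][v0:v0+70,u0:u0+90],None,fx=K,fy=K,interpolation=cv2.INTER_CUBIC)
cv2.imwrite("pics/s13a.png",f.copy())
a=np.radians(102.3); ex=np.array([np.cos(a),np.sin(a),0]); ey=np.array([-np.sin(a),np.cos(a),0])
G=R.from_matrix(np.c_[ex,ey,[0,0,1]]); o=np.array([597,-62,95])-185*ex
def poly(P,c):
    z=((proj(q,P)-[u0,v0])*K+K/2).round().astype(int); cv2.polylines(f,[z.reshape(-1,1,2)],True,c,1)
poly(G.apply([[169,24.5,-13],[201,24.5,-13],[201,24.5,13],[169,24.5,13]])+o,(255,0,255))
poly(G.apply([[157,18,-21],[213,18,-21],[213,18,21],[157,18,21]])+o,(0,255,0))
T=R.from_quat(s["ee_rot"]); w=s["gripper_width"]/2
poly(T.apply([[w,-11,-21],[w,11,-21],[w,11,18],[w,-11,18]])+s["position"],(0,0,255))
cv2.imwrite("pics/s13b.png",f); print(s["gripper_width"],s["contact_force"],s["joint_efforts"])
```

```text
43.64001137222678 [-4.39708389  2.17196768  7.02216993] [ -0.60724994 -36.8613553   15.45556784   3.40017982   1.41672671
   0.18084751]
```

View pics/s13a.png

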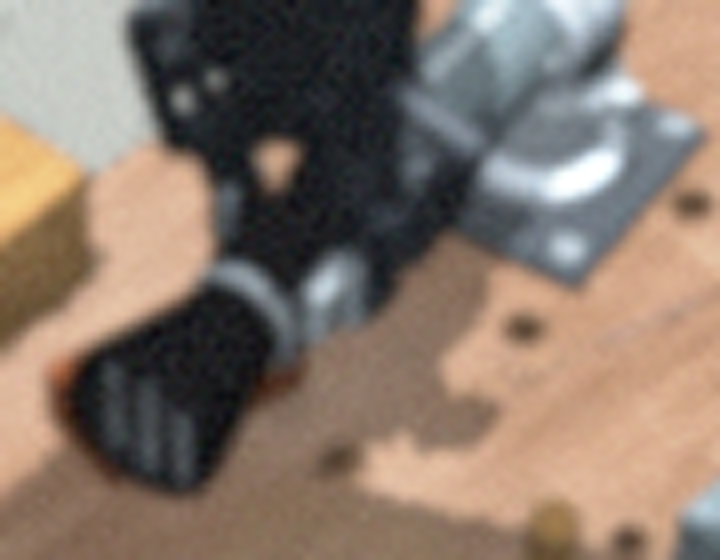

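View pics/s13b.png

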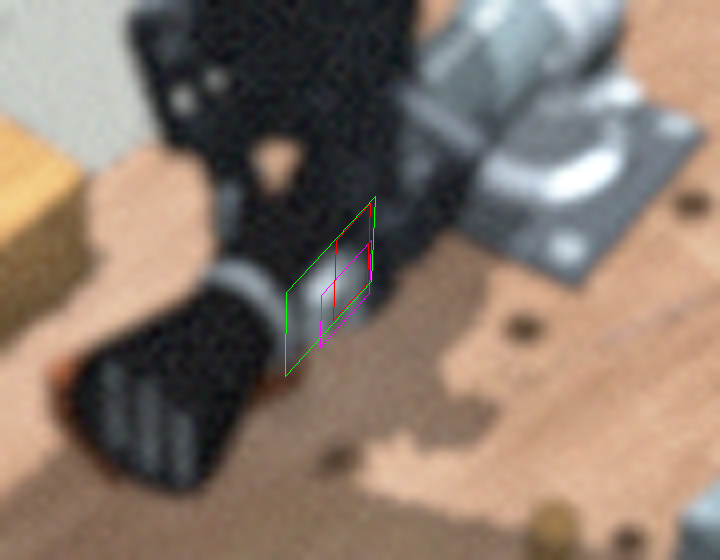

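```bash
python3 - <<'E'
from h import *
import cv2
for n in ("scene","wrist"):
    q=get_image(n)
    for l in ("release_travel","nozzle"):
        for m in nets.outline_of(q,l)[:2]:
            v,u=np.nonzero(m["pixels"]); print(n,l,round(m["confidence"],2),len(u), (u.min(),u.max(),v.min(),v.max()) if len(u) else None)
            if l=="release_travel" and len(u):
                g=q["frame"].copy(); g[m["pixels"]]=(0.5*g[m["pixels"]]+[127,0,127]).astype(np.uint8)
                c=(int(u.mean()),int(v.mean())); x0=max(0,c[0]-50);y0=max(0,c[1]-40)
                cv2.imwrite(f"pics/o_{n}_{round(m['confidence'],2)}.png",cv2.resize(np.hstack([g[y0:y0+80,x0:x0+100],q["frame"][y0:y0+80,x0:x0+100]]),None,fx=4,fy=4,interpolation=cv2.INTER_CUBIC))
    for l in ("grip_centre","release_travel"):
        r=(nets.pinpoint if l=="grip_centre" else nets.recognise)(q,l); print(n,l,[(np.round(z["xyz"],1),round(z["confidence"],2)) for z in r[:2]])
E
ls pics
```

```text
scene nozzle 0.77 627 (np.int64(224), np.int64(256), np.int64(149), np.int64(185))
scene grip_centre [(array([597.3, -64.5,  94.6]), 0.73)]
scene release_travel []
wrist release_travel 0.94 771 (np.int64(281), np.int64(294), np.int64(224), np.int64(298))
wrist nozzle 0.91 9877 (np.int64(201), np.int64(296), np.int64(208), np.int64(329))
wrist grip_centre [(array([599.2, -64. ,  93.3]), 0.79)]
wrist release_travel [(array([578.6, -70.2, 106.5]), 0.87)]
o_wrist_0.94.png
s13a.png
s13b.png
s4.png
s8.png
scene0.png
t4.png
top0.png
w1.png
w10.png
w11.png
w12.png
w2.png
w3.png
w4.png
w4c.png
w4d.png
w5.png
w6.png
w7.png
w8.png
w8b.png
w9.png
```

Run:
```python
from h import *
import cv2
p=get_image("wrist"); s=telemetry.read_state(); print(p["fx"],p["cx"],p["cy"],p["origin"],s["position"],s["clock"])
f=p["frame"][205:335,160:345]; cv2.imwrite("pics/w14.png",cv2.resize(f,None,fx=4.3,fy=4.3,interpolation=cv2.INTER_LANCZOS4))
g=cv2.imread("pics/w10.png")[205:335,160:345]; cv2.imwrite("pics/w10z.png",cv2.resize(g,None,fx=4.3,fy=4.3,interpolation=cv2.INTER_LANCZOS4))
```

```text
288.5732159295192 253.32333168124674 196.42997851523123 [ 608.43312003 -130.19130964  228.14298732] [594.23509606 -64.92770091 107.67888672] 13.7833
```

View pics/w14.png

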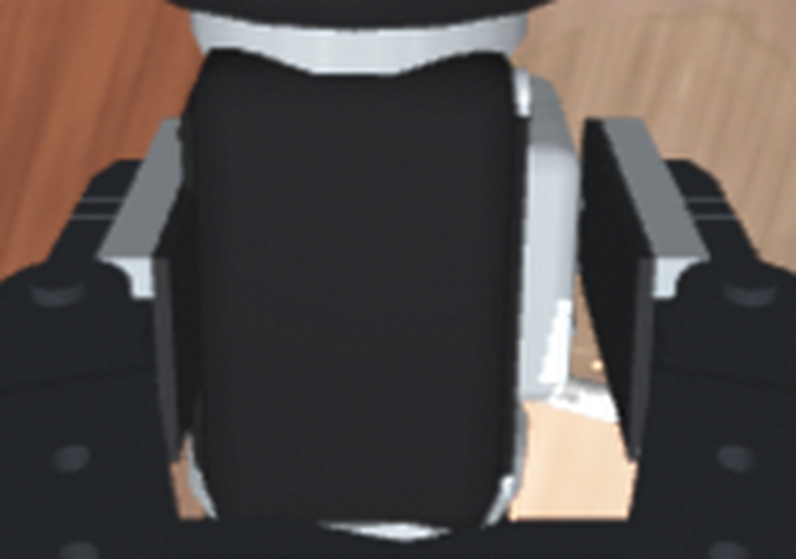

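View pics/w10z.png

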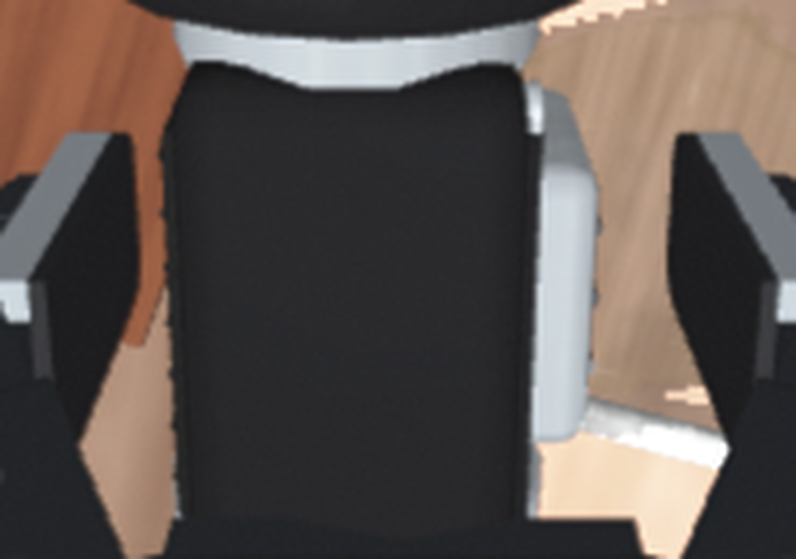

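Run:
```python
from h import *
from scipy.optimize import least_squares
import pickle
p=get_image("wrist"); s=telemetry.read_state()
T=R.from_quat(s["ee_rot"]); t=s["position"]
# camera in tool frame is fixed -> build a generic camera in tool frame
cam={"origin":T.inv().apply(np.array(p["origin"])-t),"orientation":(T.inv()*R.from_quat(p["orientation"])).as_quat(),**{k:p[k] for k in("fx","fy","cx","cy")}}
pickle.dump(cam,open("cam.pkl","wb")); print(cam["origin"].round(1), R.from_quat(cam["orientation"]).as_matrix().round(3).tolist())
def fit(C,name):
    C=np.array(C)/4.3+[160,205]-0.4
    f=lambda x:(proj(cam,[[x[0],x[3]-11,x[1]],[x[0],x[3]+11,x[1]],[x[0],x[3]-11,x[2]],[x[0],x[3]+11,x[2]]])-C).ravel()
    r=least_squares(f,[22,20,-16,0]); print(name,"half,tip,top,y0",r.x.round(2),"rms",np.sqrt(np.mean(r.fun**2)).round(2))
fit([(583,120),(580,270),(653,258),(635,460)],"now 43.5")
fit([(685,133),(668,280),(762,280),(728,445)],"w10 64")
# what is the tool-frame x of grip cheeks/key edge, at heights
for nm,tz,pts in [("w14",107.7,[("keyedge",573,265,108),("cheekR",525,265,103),("cheekL",195,265,103)]),("w10",98.1,[("keyedge",598,300,108),("cheekR",540,300,103),("cheekL",165,300,103)])]:
    for n,u,v,z in pts:
        zt=tz-z # tool z (down) of that height
        r=R.from_quat(cam["orientation"]).apply([((u/4.3+159.6)-cam["cx"])/cam["fx"],((v/4.3+204.6)-cam["cy"])/cam["fy"],1]); o=np.array(cam["origin"])
        print(nm,n,(o+r*(zt-o[2])/r[2]).round(1))
```

```text
[   0.3  -66.8 -120.5] [[1.0, -0.0, -0.0], [0.0, 0.964, 0.267], [0.0, -0.267, 0.964]]
now 43.5 half,tip,top,y0 [ 23.68  24.19 -13.09   3.71] rms 1.06
w10 64 half,tip,top,y0 [38.9  40.08  2.   13.69] rms 1.37
w14 keyedge [18.6  0.1 -0.3]
w14 cheekR [14.   2.9  4.7]
w14 cheekL [-23.    2.9   4.7]
w10 keyedge [19.8 -1.4 -9.9]
w10 cheekR [14.6  1.6 -4.9]
w10 cheekL [-24.6   1.6  -4.9]
```

Run:
```python
import numpy as np
F=np.array([[-6.86,.63,8.15],[-7.16,1.03,8.81],[1.25,1.95,-.9],[-5.1,-1.5,5.42],[-3.49,1.49,6.65]])
T=np.array([[.03,2.135,-.451],[.067,2.118,-.431],[.419,.345,.085],[-.792,1.71,-.428],[.22,1.44,-.142]])
A=[];b=[]
for f,t in zip(F,T):
    # t = r x f = -[f]x r
    S=np.array([[0,-f[2],f[1]],[f[2],0,-f[0]],[-f[1],f[0],0]]); A.append(-S); b.append(t)
A=np.vstack(A);b=np.hstack(b)
r,res,_,_=np.linalg.lstsq(A,b,rcond=None); print(r,(A@r-b).reshape(-1,3).round(2))
```

```text
[-0.03503375 -0.04197275 -0.27166926] [[-0.2   0.01  0.14]
 [-0.16  0.14  0.09]
 [ 0.15 -0.72 -0.1 ]
 [ 0.16 -0.13  0.27]
 [-0.09 -0.26 -0.06]]
```

Request:
apply_moves(steps=[{"hand": 0.7,"xyz": [0,0,0],"delta_rot": [0,0,0]},{"hand": 0.7,"xyz": [0,0,0.3],"delta_rot": [0,0,0]},{"hand": 0.7,"xyz": [-0.5,0,0.8],"delta_rot": [0,0,0]},{"hand": 0.7,"xyz": [-1.0,0,0.8],"delta_rot": [0,0,0]},{"hand": 0.7,"xyz": [-1.4,0,0.8],"delta_rot": [0,0,0]},{"hand": 0.7,"xyz": [-1.8,0,0.8],"delta_rot": [0,0,0]},{"hand": 0.7,"xyz": [-1.8,0,0.8],"delta_rot": [0,0,0]},{"hand": 0.7,"xyz": [-1.8,0,0.8],"delta_rot": [0,0,0]}])

```text
clock: 14.5
position: [605.5, -62.2, 96.1]
ee_rot: [-0.106, 0.994, 0.0, -0.01]
contact_force: [-14.5, -0.5, 6.0]
gripper_width: 59.9
```

```bash
cat > z.py <<'E'
from h import *
import cv2,sys
p=get_image("wrist"); s=telemetry.read_state()
print(s["clock"],s["position"].round(1),s["contact_force"].round(1),s["wrist_torque"].round(2),round(s["gripper_width"],1))
cv2.imwrite(sys.argv[1],cv2.resize(p["frame"][205:335,160:345],None,fx=4.3,fy=4.3,interpolation=cv2.INTER_LANCZOS4))
E
python3 z.py pics/w15.png
```

```text
14.55 [605.4 -62.2  96.1] [-14.6   0.5   6.4] [-0.21  4.11 -0.2 ] 60.1
```

View pics/w15.png

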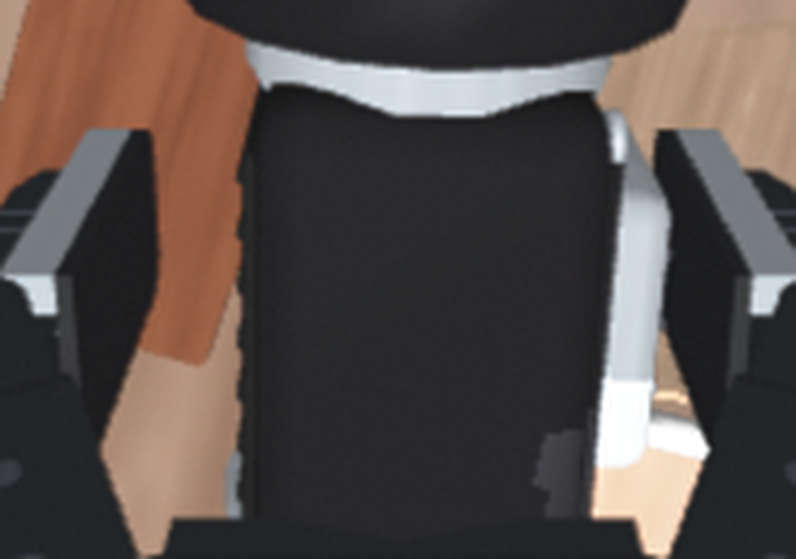

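Request:
apply_moves(steps=[{"hand": 0.7,"xyz": [0.5,0,0],"delta_rot": [0,0,0]},{"hand": 0.7,"xyz": [1.0,0.4,0],"delta_rot": [0,0,0]},{"hand": 0.7,"xyz": [1.0,0.8,0],"delta_rot": [0,0,0]},{"hand": 0.7,"xyz": [0.7,0.8,0],"delta_rot": [0,0,0]},{"hand": 0.7,"xyz": [0.4,0.8,0],"delta_rot": [0,0,0]},{"hand": 0.7,"xyz": [0.2,0.8,0],"delta_rot": [0,0,0]},{"hand": 0.7,"xyz": [0.2,0.8,0],"delta_rot": [0,0,0]}])

```text
clock: 15.13
position: [609.1, -53.2, 98.1]
ee_rot: [-0.107, 0.994, 0.0, -0.001]
contact_force: [-5.0, 2.1, -0.1]
gripper_width: 59.4
```

```bash
python3 z.py pics/w16.png
```

```text
15.1833 [608.8 -53.3  98.2] [-3.6  2.7  0.2] [ 0.6   1.17 -0.14] 59.5
```

View pics/w16.png

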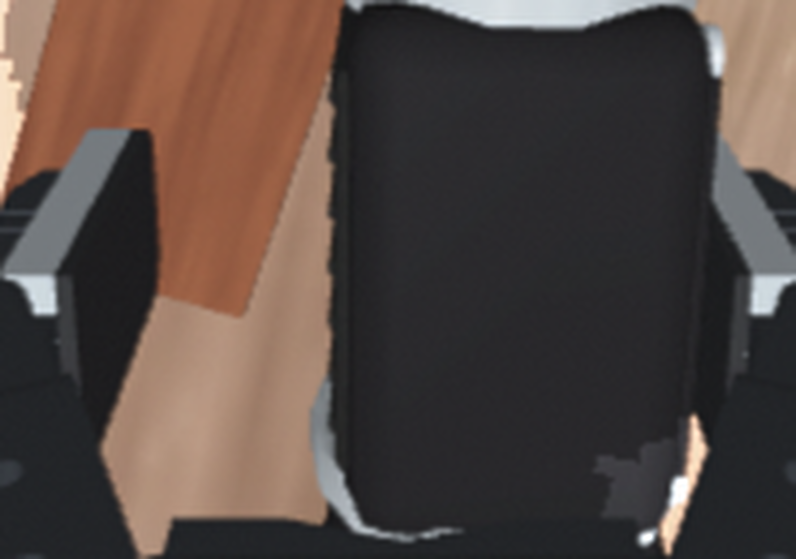

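Request:
apply_moves(steps=[{"hand": 0.7,"xyz": [0.5,0.1,0],"delta_rot": [0,0,0]},{"hand": 0.7,"xyz": [1.0,0.1,0],"delta_rot": [0,0,0]},{"hand": 0.7,"xyz": [1.2,0.1,0],"delta_rot": [0,0,0]},{"hand": 0,"xyz": [1.2,0.1,0],"delta_rot": [0,0,0]},{"hand": 0,"xyz": [1.2,0.1,0],"delta_rot": [0,0,0]},{"hand": 0,"xyz": [1.2,0.1,0],"delta_rot": [0,0,0]},{"hand": 0,"xyz": [1.2,0.1,0],"delta_rot": [0,0,0]},{"hand": 0,"xyz": [1.2,0.1,0],"delta_rot": [0,0,0]},{"hand": 0,"xyz": [1.2,0.1,0],"delta_rot": [0,0,0]}])

```text
clock: 15.93
position: [597.4, -55.5, 99.4]
ee_rot: [-0.107, 0.994, -0.0, 0.0]
contact_force: [-2.2, 0.3, 6.3]
gripper_width: 34.9
```

```bash
python3 z.py pics/w17.png
```

```text
15.9833 [597.4 -55.5  99.4] [-3.1 -0.4  5.4] [-0.27  0.93 -0.31] 34.9
```

View pics/w17.png

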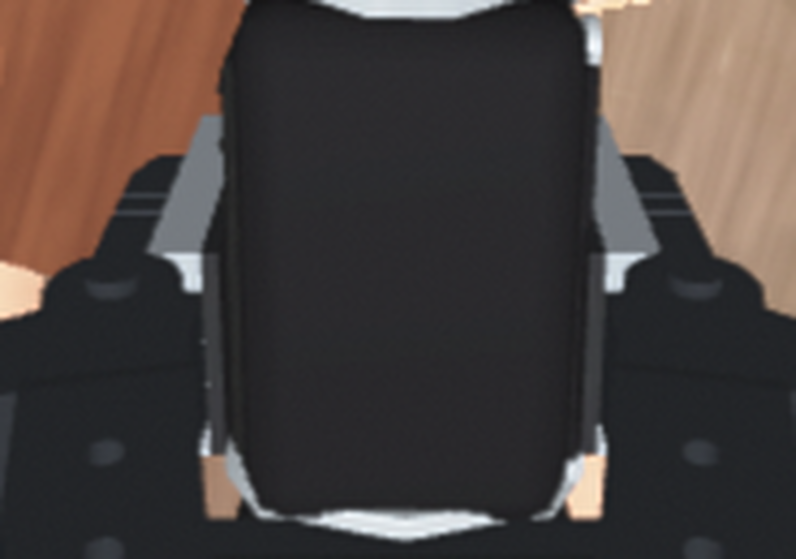

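Request:
apply_moves(steps=[{"hand": 0,"xyz": [0,0.3,0],"delta_rot": [0,0,0]},{"hand": 0,"xyz": [0,0.8,0],"delta_rot": [0,0,0]},{"hand": 0,"xyz": [0,1.4,0],"delta_rot": [0,0,0]},{"hand": 0,"xyz": [0,2.1,0],"delta_rot": [0,0,0]},{"hand": 0,"xyz": [0,2.8,0],"delta_rot": [0,0,0]},{"hand": 0,"xyz": [0,3.5,0],"delta_rot": [0,0,0]}])

```text
clock: 16.48
position: [590.2, -22.2, 99.3]
ee_rot: [-0.107, 0.994, -0.001, 0.0]
contact_force: [0.1, -5.3, 4.4]
gripper_width: 34.5
```

Run:
```python
from h import *
import cv2
p=get_image("wrist"); s=telemetry.read_state(); cv2.imwrite("pics/w18.png",p["frame"])
print(s["clock"],s["position"].round(1),s["contact_force"].round(1),s["wrist_torque"].round(2),round(s["gripper_width"],1))
```

```text
16.5333 [590.  -21.1  99.3] [-1.3 -2.2  3.4] [-1.18  0.63 -0.33] 34.4
```

View pics/w18.png

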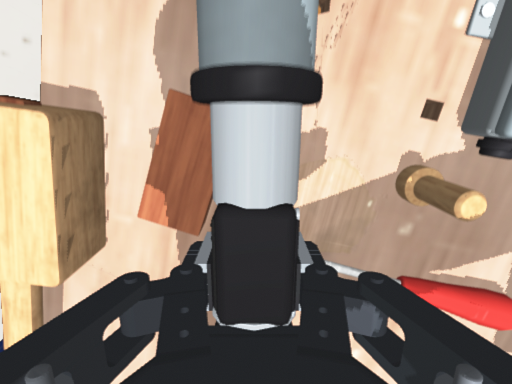

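Request:
apply_moves(steps=[{"hand": 0,"xyz": [0,0.7,0],"delta_rot": [0,0,0]},{"hand": 0,"xyz": [0,1.4,0],"delta_rot": [0,0,0]},{"hand": 0,"xyz": [0,2.2,0],"delta_rot": [0,0,0]},{"hand": 0,"xyz": [0,3.0,0],"delta_rot": [0,0,0]},{"hand": 0,"xyz": [0,3.8,0],"delta_rot": [0,0,0]},{"hand": 0,"xyz": [0,4.6,0],"delta_rot": [0,0,0]},{"hand": 0,"xyz": [0,5.4,0],"delta_rot": [0,0,0]},{"hand": 0,"xyz": [0,6.2,0],"delta_rot": [0,0,0]},{"hand": 0,"xyz": [0,7.0,0],"delta_rot": [0,0,0]},{"hand": 0,"xyz": [0,7.6,0],"delta_rot": [0,0,0]},{"hand": 0,"xyz": [0,8.0,0],"delta_rot": [0,0,0]},{"hand": 0,"xyz": [0,8.0,0],"delta_rot": [0,0,0]}])

```text
clock: 17.53
position: [573.0, 56.9, 98.8]
ee_rot: [-0.108, 0.994, -0.0, 0.0]
contact_force: [1.1, -3.8, 1.1]
gripper_width: 34.6
```

Run:
```python
from h import *
import cv2
p=get_image("wrist"); s=telemetry.read_state(); cv2.imwrite("pics/w19.png",p["frame"])
print(s["clock"],s["position"].round(1),s["contact_force"].round(1),s["wrist_torque"].round(2),round(s["gripper_width"],1))
```

```text
17.5833 [573.   56.7  98.8] [-0.2 -4.2  2. ] [-1.38  0.1  -0.17] 34.5
```

View pics/w19.png

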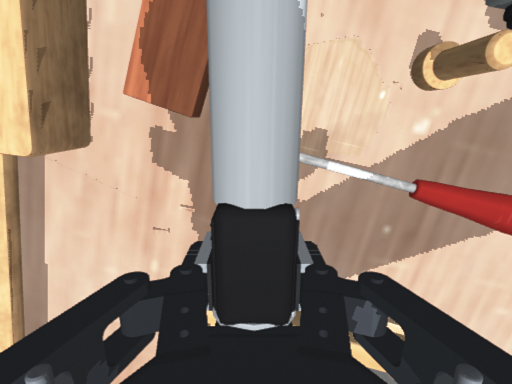

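Request:
apply_moves(steps=[{"hand": 0,"xyz": [0,0.3,0],"delta_rot": [0,0,0]},{"hand": 0,"xyz": [0,0.5,0],"delta_rot": [0,0,0]},{"hand": 0,"xyz": [0,0.7,0],"delta_rot": [0,0,0]},{"hand": 0,"xyz": [0,0.8,0],"delta_rot": [0,0,0]},{"hand": 0,"xyz": [0,0.8,0],"delta_rot": [0,0,0]},{"hand": 0,"xyz": [0,0.8,0],"delta_rot": [0,0,0]}])

```text
clock: 18.08
position: [571.4, 62.1, 98.8]
ee_rot: [-0.107, 0.994, -0.002, -0.0]
contact_force: [3.4, -12.3, 1.4]
gripper_width: 34.6
```

Run:
```python
from h import *
import cv2
q=get_image("scene"); cv2.imwrite("pics/s20.png",q["frame"])
p=get_image("wrist"); cv2.imwrite("pics/w20.png",p["frame"])
print([ (z["xyz"].round(1) if hasattr(z["xyz"],"round") else z["xyz"],z["confidence"]) for z in nets.pinpoint(p,"grip_centre")[:1]])
print([ (np.round(z["xyz"],1),z["confidence"]) for z in nets.pinpoint(q,"grip_centre")[:1]])
t=get_image("top"); cv2.imwrite("pics/t20.png",t["frame"])
for l in ["bench_dog","offcut","screwdriver","tape_measure"]: print(l,[(np.round(z["xyz"],1),round(z["confidence"],2)) for z in nets.pinpoint(t,l)[:1]])
s=telemetry.read_state()
print(s["clock"],s["position"].round(1),s["contact_force"].round(1),round(s["gripper_width"],1))
```

```text
[([571.9, 53.4, 93.5], 0.89)]
[(array([571.8,  49.3,  92.7]), 0.68)]
bench_dog [(array([571.3,  55.9,  92.5]), 0.65)]
offcut [(array([641.2, -46.2,   1.4]), 0.84)]
screwdriver [(array([466.9,  15.7,  -1.3]), 0.6)]
tape_measure [(array([405.1, 381.4,   2.6]), 0.52)]
18.5333 [571.4  62.1  98.8] [  3.3 -11.2   1.7] 35.1
```

View pics/s20.png

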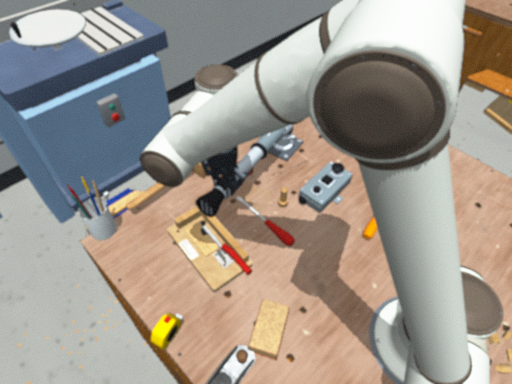

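View pics/t20.png

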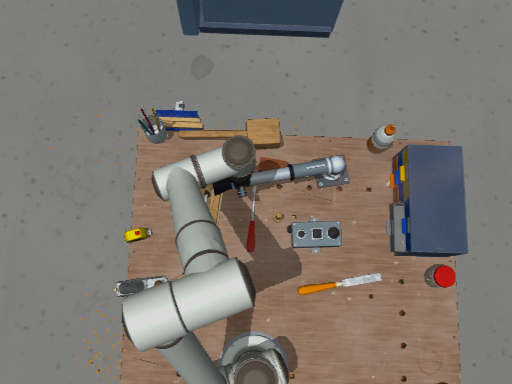

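View pics/w20.png

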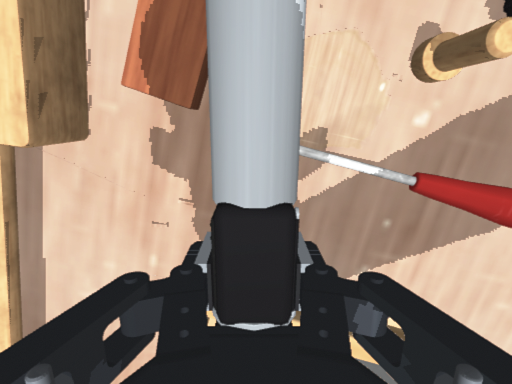

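Run:
```python
from h import *
print(workorder.job_done())
s=telemetry.read_state(); print(s["clock"],s["position"].round(1),s["contact_force"].round(1),round(s["gripper_width"],1))
```

```text
the job is handed in; nothing more can be done
None
the job is handed in; nothing more can be done
```

The job is handed in at 18.5 s of the 43 s: the extractor's reset and start keys were pressed in order, and the nozzle is drawn to its last stop and still gripped there.

- **Starter keys:** I pressed reset and then start with the closed fingertips until each bottomed, at about 12 and 13 N against the 5 N spring, and let each up. The fingers did not touch the stop key.
- **Gripping the nozzle:** The first three squeezes stalled at about 43.5 mm with the release key still out. A sideways test push of about 15 N with one finger did not move the key either, probably because a finger was fouling the collar. I moved the grasp about 8 mm towards the mouth; the key then went fully in and the jaws closed to 34.9 mm.
- **Drawing it out:** I pulled straight along the tube for 120.4 mm of tool travel. The pull was a steady 4–5 N until it rose to about 12 N at the end stop, and it held there with the gripper at 35 mm.
- **Last checks:**
  - The networks put the grip's shift at about 114–118 mm, which agrees with 120 mm within their error.
  - The offcut, screwdriver and tape measure read where they were, within a few millimetres.
  - The network's reading for the bench dog landed on the nozzle grip instead, so that check failed, but the pictures show the dog still standing in its place.
  - I did not measure whether the reset and start keys came back up. They look up in the last pictures.

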